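# Load a block from the roller lane and start the clamp knob

### The job

Take the front timber block from the sloped roller lane, so that the blocks behind roll forward, and lay it flat in the nest of the holding jig. Then start the jig's wing knob cleanly: turn it backwards (anticlockwise seen from above) until its thread clicks and the knob drops, and from there forwards (clockwise) by about half a turn, never forcing it forwards before it has dropped. Leave the tape measure and the marker where they are.

Things in the scene. Friction and masses are not known exactly. Their poses are not given: they have to be found in the camera images.
- block_a_center (a point): Centre of the front (lowest) timber block in the lane, the one to take: 40 mm wide (its x), 100 mm long (its y), 45 mm high (its z), 0.08 to 0.17 kg. It lies with its length along the slope, tilted 10 degrees, one end against the end stop. Grip it across the 40 mm in its upper 30 mm, clear of the low rails of lane and nest.
- block_b_center (a point): Centre of the second block in the lane, same size and axes; it rolls down to the front by itself when the front block is gone.
- block_c_center (a point): Centre of the third block in the lane, same size and axes; it follows the second.
- lane_front (a point): Point on the fixed roller lane (360x61 mm) where the centre of a block against the end stop lies. Axes: x level, in the uphill direction (the rollers fall 10 degrees towards -x, where the end stop is), y across, z up. The side rails reach 8 mm and the end stop 14 mm above the rollers.
- lane_second (a point): Point on the lane where the centre of the next block lies when it rests against the front one; axes as lane_front.
- nest (a point): Where the block's centre must lie in the jig, 34.5 mm above the worktop, 22.5 mm above the nest floor (a plywood board). x along the nest and the block's length (either way round), y across towards the knob, z up. 50 mm wide between fence (-y) and jaw (+y), both 12 mm high; 116 mm long between 10 mm end stops. The jaw creeps 7 mm towards the fence as the knob goes down.
- knob_grip (a point): Centre of the grip bar of the black wing knob on a steel boss (top 46 mm above the worktop), 136 mm from the nest's centre in the nest's +y; axis vertical. Bar 58 mm long (its x), 14 mm thick (its y), 22 mm high (z), rounded; centre 91 mm above the worktop at first, about 8 mm lower after the click. The hub, 40 mm across, begins 8 mm below the bar.
- knob (a joint): Turn of the knob, rad, growing anticlockwise from above (backwards). Starts between -1.1 and -0.4. Before the click it binds at about -1.3 if turned forwards. The click comes at about 0.1; it stops at +0.7 backwards. After the click it runs forwards freely to -4.2. It stays where it is left; 0.04 N m turns it.
- clamp_sleeve (a joint): Height of the knob in m relative to the start: about -0.001 before the click, about -0.009 after it, then 1.2 mm lower for each rad turned forwards. Only a light spring (about 6 N with the weight) pushes it down: gripped firmly it cannot drop until the fingers let go, and unless it has dropped it does not start.
- tape_measure: Bystander: yellow tape measure, 82x33x69 mm, standing; origin under its centre.
- marker: Bystander: marker pen lying on the worktop, 127 mm long; origin under its centre.
Not all that is in view belongs to the job. Leave any purple look-alike of the part that bears block_a_center alone.

How it is judged:
On the way, in this order (a step that is already met when the one before it is completed fails the run):
1. the front block lies flat in the nest (x of block_a_center in the frame of nest between -0.013 and 0.013 m and y of block_a_center in the frame of nest between -0.009 and 0.009 m and z of block_a_center in the frame of nest below 0.004 m and angle between block_a_center's own z axis and vertical below 0.08 rad), for 0.2 s.
2. the knob has been turned back past its click and has dropped (value of joint clamp_sleeve below -0.006 m and value of joint knob above 0 rad), for 0.1 s.
At the end, for the whole second after the job is handed in: Block 1 flat in the nest (centre within 13 mm along, 9 mm across, 4 mm in height; tilt < 0.08 rad); block 2 at the lane's front (15 mm), block 3 behind it (20 mm); the knob, having dropped at its click, is below -2.0 rad and at least 8 mm lower than at first (all of step 1 and distance between block_b_center and lane_front below 0.015 m and distance between block_c_center and lane_second below 0.02 m and value of joint knob below -2 rad and value of joint clamp_sleeve below -0.008 m); the robot touches nothing.
It fails at once if a bystander is pushed more than 30 mm (distance of any of tape_measure, marker from where it was at the start of the episode above 0.03 m).
It fails at once if the knob is forced forwards past the point where it binds before it has clicked and dropped (value of joint knob below -1.5 rad and value of joint clamp_sleeve above -0.004 m).
It also fails if it takes over 70 s, if anything falls off the work surface, if the arm or the gripper's body presses on something with over 40 N, if the wrist force passes 120 N, or if a joint passes its speed limit or range.

### The arm

A 6-joint arm with a two-finger parallel gripper is mounted at the origin on a cart in front of the work surface, level with it; the furniture and walls round the work are solid. World frame = base frame: x ahead of the robot, y to its left, z up, the work surface at z = 0. Lengths are in m, angles in rad, forces in N, time in s.
With the tool pointing down it reaches from about 0.275 to 1 m from the base axis. Payload 8.4 kg.
Tool frame: the origin (TCP) lies on the centre line of the jaws, within the pads' length; the fingertips stand 17 mm ahead of it and the grasp point (between the pads) lies 2 mm behind it (bot.tcp_to_tips is the z of the fingertips in the tool frame, in m); z points along the fingers, y is the line along which they close (so a half turn about z gives the same grasp; the last joint's range is limited). The gripper opens to 85 mm and grips with 20 to 120 N. Pads are 22 mm wide; open, the fingers measure 114 mm over their backs; the gripper's body (76 mm by 85 mm) begins 54 mm behind the grasp point. The pads swing forward as they close: fully open they stand 13 mm farther back than shut.
Start: joints at [1.341, 0.353, 1.633, -0, 1.155, -0.002], TCP at [0.141, 0.609, 0.248] pointing down, gripper open.
Joint ranges: [-2.63, 2.63], [-0.92, 2.1], [0.06, 2.66], [-1.3, 4.44], [0, 2.69], [-3.02, 3.02]. Speed limits (rad/s): [2.22, 2.22, 2.79, 3.14, 3.14, 3.14].

### API

Orientations are given as a unit quaternion [x, y, z, w].
In Python, from workcell import bot, hand, kinematics, get_obs, vision, hand_in gives the robot as it stands. The module is installed in compiled form; this text tells all that it offers. Calls block until the motion is done:
- bot.reach(position, orientation): joint-space move of the TCP to a pose.
- bot.servo_line(position, ori=None, velocity=0.15): straight line of the TCP; ori=None keeps the orientation; velocity is the mean speed in m/s.
- bot.goto_joints(angles): joint-space move.
- hand.move_gripper(opening, strength=None): finger opening in m; strength is the grip in N (None keeps the last); returns when the fingers have stopped.
- bot.dwell(seconds).
- kinematics.solve_ik(position, orientation): joint angles nearest the present ones, or None.
- get_obs(): the state.
- vision.read_camera(name): name is "scene" or "top" or "wrist"; returns a dict with "frame" (420x560x3 uint8, red, green, blue), "intrinsics" (3x3 intrinsics, pixels), "view" (4x4, takes a point from world to camera coordinates). Camera axes: x right, y down, z forward; pixel columns grow to the right and rows downward; lengths in m; the calibration is good to about 2 mm. A picture is of the moment at which its call begins. There is no depth.
A pose or a line that the arm cannot do raises bot.IKError and nothing moves.
- hand_in(): hands the job in; it is judged then, once.
The state is a dict: "time_s": time; "joint_pos": joint angles; "joint_vel": joint speeds; "joint_efforts": joint torques, N m; "position": TCP position; "orientation": TCP orientation; "wrist_force": force on the tool from outside, world axes, zero at the start; "ft_torque": the same for the moment, N m; "gripper_width": finger opening in m; "grip_force": force on a finger pad.
Only numpy, scipy, OpenCV 4.12 (cv2) and the standard library are available. Lean on these libraries where they do the work, as an engineer would, in place of code of your own. Each camera call takes 0.05 s, during which the arm holds its last target. There are 200 camera calls.

## Working session

There is one attempt and no reset: what is moved stays moved. The work goes in short steps, each a Python script; the robot and the scene stay as the last script left them, time stands still between calls to the robot, and variables do not carry over. Pictures are saved under pics/ and viewed, at most 12 in all, crops included, and the job is handed in when it is done.

```bash
mkdir -p pics; python3 - <<'E'
from workcell import vision,get_obs
import cv2,numpy as np
for n in ("scene","top"):
    d=vision.read_camera(n); cv2.imwrite(f"pics/{n}0.png",d["frame"][...,::-1]); np.savez(f"{n}0.npz",**d)
    print(n,d["intrinsics"].round(1).tolist(),d["view"].round(3).tolist())
E
```

```text
scene [[541.6, 0.0, 278.9], [0.0, 541.6, 200.9], [0.0, 0.0, 1.0]] [[0.584, -0.811, -0.012, -0.327], [-0.556, -0.39, -0.734, 0.379], [0.591, 0.436, -0.679, 1.383], [0.0, 0.0, 0.0, 1.0]]
top [[407.7, 0.0, 270.5], [0.0, 407.7, 210.1], [0.0, 0.0, 1.0]] [[0.003, -1.0, -0.013, -0.02], [-0.988, -0.001, -0.151, 0.552], [0.151, 0.014, -0.988, 1.034], [0.0, 0.0, 0.0, 1.0]]
```

View pics/scene0.png

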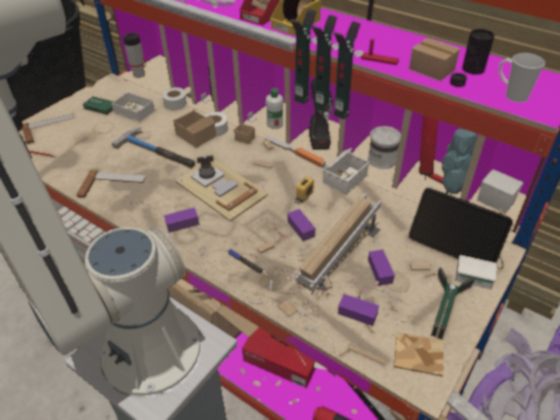

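View pics/top0.png

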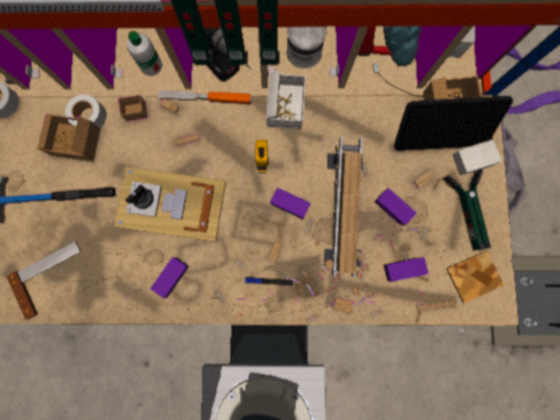

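The scene view shows the lane at about (342,238), with its low end probably nearest the robot, and the jig at about (222,185). In the top view the lane is centred at (347,205), the jig at (170,203), the black knob at (140,197), the tape measure at (262,153) and the marker at (268,281). Next I'll zoom in on both.

```bash
cat > h.py <<'E'
import numpy as np,cv2
from workcell import bot,hand,kinematics,get_obs,vision
from scipy.spatial.transform import Rotation as R
def ray(d,uv,z):
    V=d["view"];K=d["intrinsics"];c=-V[:3,:3].T@V[:3,3]
    r=V[:3,:3].T@np.linalg.solve(K,[uv[0],uv[1],1.]);return c+r*(z-c[2])/r[2]
def proj(d,p):
    q=d["intrinsics"]@(d["view"]@np.r_[p,1])[:3];return q[:2]/q[2]
def tri(ds,uvs):
    A=np.zeros((3,3));b=np.zeros(3)
    for d,uv in zip(ds,uvs):
        c=ray(d,uv,0);V=d["view"];o=-V[:3,:3].T@V[:3,3];r=(c-o)/np.linalg.norm(c-o);P=np.eye(3)-np.outer(r,r);A+=P;b+=P@o
    return np.linalg.solve(A,b)
def down(yaw): # tool z down, tool y axis at angle yaw+90deg from world x (tool x at yaw)
    c,s=np.cos(yaw),np.sin(yaw)
    return R.from_matrix(np.array([[c,s,0],[s,-c,0],[0,0,-1]])).as_quat()
def shot(n,f):
    d=vision.read_camera(n);cv2.imwrite(f"pics/{f}.png",d["frame"][...,::-1]);np.savez(f+".npz",**d);return d
E
python3 - <<'E'
from h import *
t=np.load("top0.npz")
for n,uv,z in [("knob",(140,197),.09),("fence",(205,205),.02),("lane lo",(347,275),.05),("lane hi",(347,140),.1),("tape",(262,153),.05),("marker",(268,281),0)]: print(n,ray(t,uv,z).round(3))
a=cv2.resize(t["frame"][160:250,100:240],None,fx=5,fy=5,interpolation=3)[...,::-1]
cv2.imwrite("pics/cj.png",a)
print(R.from_quat(get_obs()["orientation"]).as_matrix().round(3).tolist())
w=vision.read_camera("wrist")
V=w["view"];print(w["intrinsics"].tolist(),(-V[:3,:3].T@V[:3,3]).round(3),V[:3,:3].round(3).tolist())
E
```

```text
knob [0.579 0.313 0.09 ]
fence [0.57  0.159 0.02 ]
lane lo [ 0.384 -0.214  0.05 ]
lane hi [ 0.725 -0.215  0.1  ]
tape [0.706 0.004 0.05 ]
marker [ 0.367 -0.012  0.   ]
[[-0.974, 0.226, -0.0], [0.226, 0.974, -0.001], [0.0, -0.001, -1.0]]
[[352.39199247264463, 0.0, 277.85125017062217], [0.0, 352.39199247264463, 207.9519417370787], [0.0, 0.0, 1.0]] [0.067 0.626 0.373] [[0.225, 0.974, -0.001], [0.929, -0.214, 0.302], [0.294, -0.069, -0.953]]
```

View pics/cj.png

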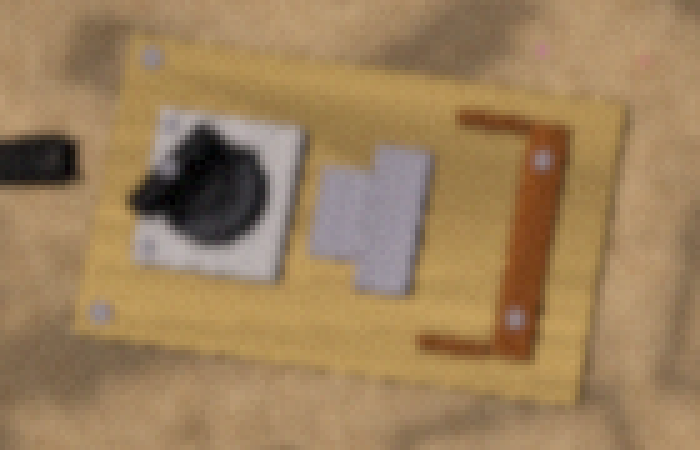

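The crop shows the nest opening to the right of the grey jaw at about (400,220) in crop pixels. The brown fence is at (530,240) with its end stops at (495,120) and (455,345), and the knob bar runs diagonally at about (175,170). Next I'll get wrist views of the jig and the lane.

```bash
python3 - <<'E'
from h import *
bot.reach([0.50,0.22,0.33],down(np.pi)); bot.dwell(.3); shot("wrist","w1")
bot.reach([0.48,-0.215,0.33],down(np.pi)); bot.dwell(.3); shot("wrist","w2")
o=get_obs();print(o["time_s"],o["joint_pos"],o["position"])
E
```

```text
4.3833 [-4.23113055e-01  1.25347654e-01  1.74543740e+00  3.04708427e-05
  1.27081375e+00 -1.99467917e+00] [ 0.48019702 -0.21458284  0.32998514]
```

View pics/w1.png

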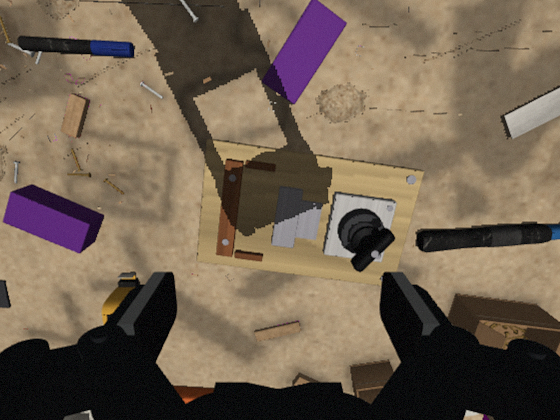

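View pics/w2.png

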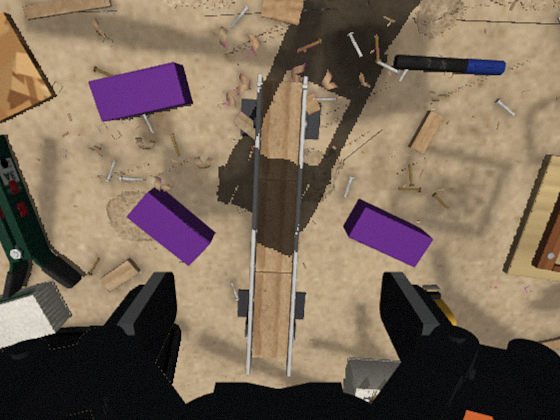

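w1 shows the jig with the fence at about (230,210), the jaw at (290,215), the hub at (362,230) and the bar at (373,250). w2 shows the lane with blocks spanning rows 80–355 and seams at about rows 180 and 271. Crops next, for exact pixels.

```bash
python3 - <<'E'
import numpy as np,cv2
w=np.load("w2.npz")["frame"];t=np.load("top0.npz")["frame"];s=np.load("scene0.npz")["frame"]
a=cv2.resize(w[65:385,235:325].transpose(1,0,2),None,fx=2.4,fy=2.4)
b=cv2.resize(t[130:285,320:375].transpose(1,0,2),None,fx=4,fy=4)
im=np.zeros((600,800,3),np.uint8); im[:a.shape[0],:a.shape[1]]=a; im[216:216+b.shape[0],:b.shape[1]]=b
c=cv2.resize(s[190:305,290:390],None,fx=1.5,fy=1.5);im[436:436+164,:150]=c[:164]
c=cv2.resize(s[230:300,285:345],None,fx=2.3,fy=2.3);im[436:436+c.shape[0],200:200+c.shape[1]]=c[:164]
cv2.imwrite("pics/cl.png",im[...,::-1])
w=np.load("w1.npz")["frame"]
cv2.imwrite("pics/cj2.png",cv2.resize(w[130:285,190:430],None,fx=3.3,fy=3.3,interpolation=2)[...,::-1])
E
```

```text
(no output)
```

View pics/cl.png

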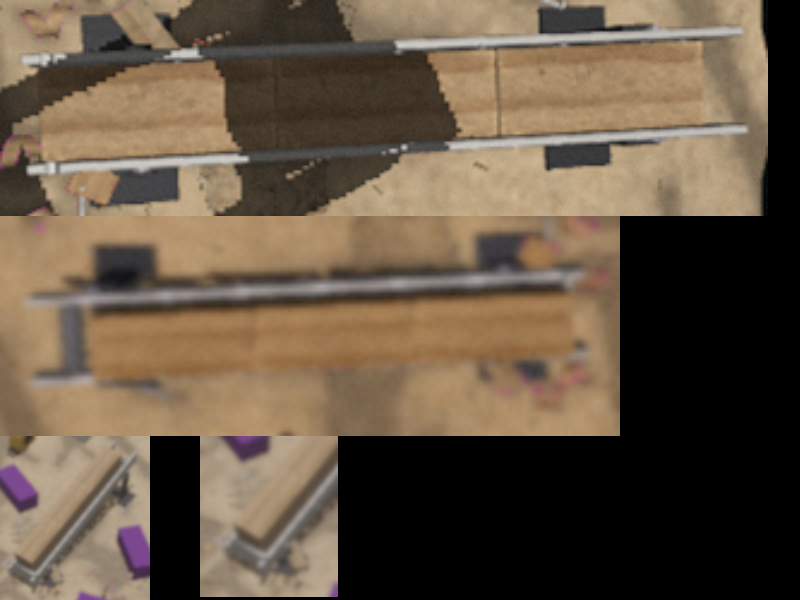

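View pics/cj2.png

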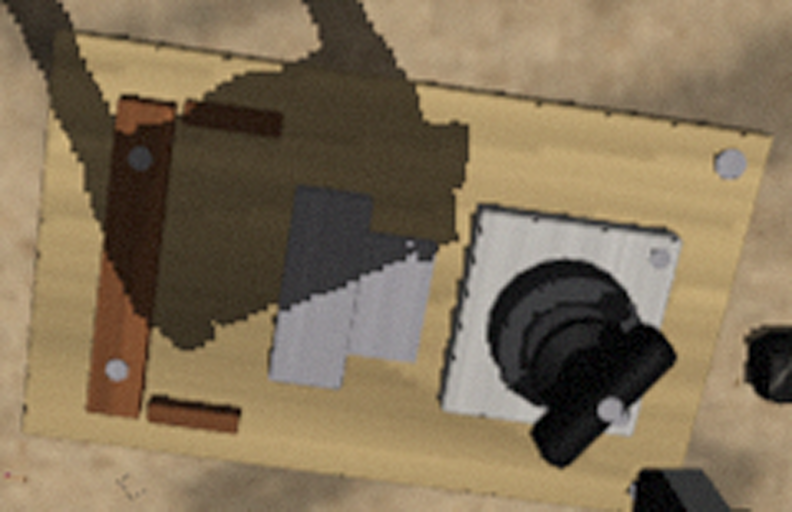

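Reading the crops: the lane's low end and stop are near the robot. In w2 the block edges are at crop x=40, 276, 497 and 703. In the jig crop the fence inner edge runs (177,105)–(143,415), the jaw edge (298,187)–(271,380), and the bar screw is at (611,409). Next I compute positions and check them.

```bash
python3 - <<'E'
from h import *
t=np.load("top0.npz");w1=np.load("w1.npz");w2=np.load("w2.npz")
W=lambda x,y:(235+y/2.4,65+x/2.4); T=lambda x,y:(320+(y-216)/4,130+x/4); J=lambda x,y:(190+x/3.3,130+y/3.3)
F=tri([w2,t],[W(40,112.5),T(572,324.5)]);G=tri([w2,t],[W(703,85),T(92,343)])
print("front edge",F.round(4),"far edge",G.round(4),"len",np.linalg.norm(F-G),"slope deg",np.degrees(np.arcsin((G-F)[2]/np.linalg.norm(G-F))),"yaw",np.degrees(np.arctan2(*(G-F)[1::-1])))
for z in(.08,.085,.09,.095): 
  a,b=ray(w2,W(40,67),z),ray(w2,W(42,158),z);print("front width",z,np.linalg.norm(a-b).round(4),((a+b)/2).round(4))
for z in(.13,.14,.15): 
  a,b=ray(w2,W(703,42),z),ray(w2,W(703,128),z);print("far width",z,np.linalg.norm(a-b).round(4),((a+b)/2).round(4))
print("seams",ray(w2,W(276,104),.11).round(4),ray(w2,W(497,92),.125).round(4))
f1,f2=ray(w1,J(177,105),.024),ray(w1,J(143,415),.024);j1,j2=ray(w1,J(298,187),.024),ray(w1,J(271,380),.024)
s1,s2=ray(w1,J(232,131),.022),ray(w1,J(195,403),.022)
u=(f2-f1)[:2];u/=np.linalg.norm(u);uj=(j2-j1)[:2];uj/=np.linalg.norm(uj);us=(s2-s1)[:2]
n=np.array([-u[1],u[0]])
if n[1]<0:n=-n
print("dirs deg",[np.degrees(np.arctan2(v[1],v[0])).round(2) for v in(u,uj,us)],"width",n@((j1+j2)/2-(f1+f2)/2)[:2],"length",u@us)
c=u*(u@((s1+s2)/2)[:2])+n*(n@((f1+f2)/2)[:2]+.025);print("nest",c,n)
k=ray(w1,J(611,409),.102);print("knob dot",k,"rel",u@(k[:2]-c),n@(k[:2]-c))
e1,e2=ray(w1,J(553,446),.095),ray(w1,J(657,346),.095);print("bar",(e1+e2)/2,np.linalg.norm(e1-e2),np.degrees(np.arctan2(*(e2-e1)[1::-1])))
E
```

```text
front edge [ 0.3894 -0.2106  0.0744] far edge [ 0.6821 -0.2212  0.1303] len 0.29810712221776736 slope deg 10.82234615704025 yaw -2.0809224441661924
front width 0.08 0.038 [ 0.3905 -0.2106  0.08  ]
front width 0.085 0.0375 [ 0.3907 -0.2106  0.085 ]
front width 0.09 0.037 [ 0.3909 -0.2107  0.09  ]
front width 0.095 0.0365 [ 0.3911 -0.2107  0.095 ]
far width 0.13 0.0401 [ 0.683  -0.2225  0.13  ]
far width 0.14 0.0388 [ 0.6744 -0.2222  0.14  ]
far width 0.15 0.0376 [ 0.6658 -0.222   0.15  ]
seams [ 0.484 -0.214  0.11 ] [ 0.5788 -0.219   0.125 ]
dirs deg [np.float64(-7.79), np.float64(-7.55), np.float64(-8.41)] width 0.04927957983902654 length 0.11338979727604422
nest [0.56752119 0.19435385] [0.135611   0.99076216]
knob dot [0.58821259 0.32711492 0.102     ] rel 0.0024963994962935365 0.1343406260987475
bar [0.58694095 0.32657882 0.095     ] 0.048814669641203456 138.97908411187598
```

Everything fits: the 0.298 m block row at about 10°, a 49 × 113 mm nest, and a knob–nest distance of 134 mm. The knob angle comes out near −0.58 rad. Next I pick the front block.

```bash
python3 - <<'E'
from h import *
yl=np.radians(-2.1);a=np.radians(10)
s=np.array([np.cos(a)*np.cos(yl),np.cos(a)*np.sin(yl),np.sin(a)])
y=np.array([-np.sin(yl),np.cos(yl),0]);n=np.cross(s,y)
Rm=np.column_stack([-s,np.cross(-n,-s),-n]);q=R.from_matrix(Rm).as_quat()
C=np.array([.4432,-.2124,.0628]);g=C+n*.0145
print(g,n,np.linalg.det(Rm))
hand.move_gripper(.07,40)
bot.reach(g+n*.10,q); bot.servo_line(g,velocity=.1)
o=get_obs();print(o["wrist_force"].round(1) if hasattr(o["wrist_force"],'round') else o["wrist_force"])
hand.move_gripper(0.03,40);o=get_obs();print(o["gripper_width"],o["grip_force"],o["wrist_force"])
assert .035<o["gripper_width"]<.045
bot.servo_line(g+n*.10,velocity=.12)
u=np.radians(-7.9)
bot.reach([.568,.194,.16],down(np.pi+u)); bot.dwell(.2)
o=get_obs();print(o["gripper_width"],o["time_s"],o["position"],o["wrist_force"])
shot("wrist","w3");shot("top","t3")
t=cv2.imread("pics/t3.png");w=cv2.imread("pics/w3.png")
im=np.zeros((420,800,3),np.uint8);im[:,:560]=w;x=cv2.resize(t[120:300,310:390],None,fx=2.3,fy=2.3);im[:x.shape[0],570:570+x.shape[1]]=x
cv2.imwrite("pics/m3.png",im)
E
```

```text
[ 0.44068379 -0.21230773  0.07707971] [-0.17353155  0.00636311  0.98480775] 0.9999999999999997
[ 0.5  0.  -0.7]
0.0395918823791188 39.38532829284668 [-2.29803863  1.12403878  6.07674758]
0.039480813397276694 9.6833 [0.56816565 0.19298712 0.16016889] [-0.06593745 -0.25157032 -1.99434942]
```

View pics/m3.png

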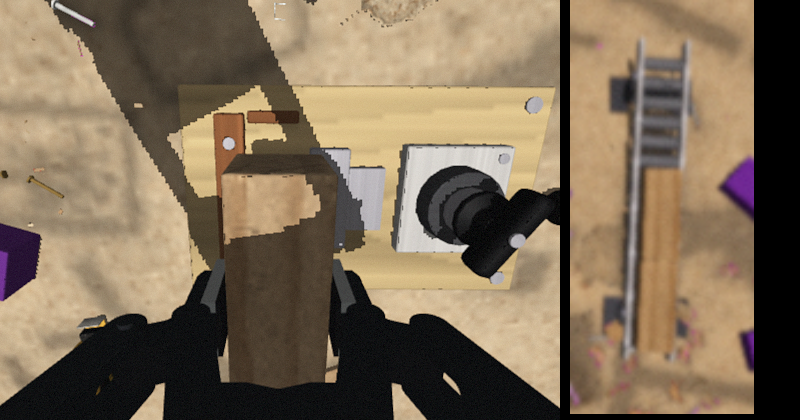

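The block is held squarely, its top near edge running (223,175)–(336,175) in w3, and the other two blocks have rolled down. Check its position in the hand, then place it.

```bash
python3 - <<'E'
from h import *
w=np.load("w3.npz");o=get_obs();M=R.from_quat(o["orientation"]).as_matrix()
for z in(.168,):
  a,b=ray(w,(223,177),z),ray(w,(336,174),z);m=(a+b)/2
  print("width",np.linalg.norm(a-b),"edge in tool",M.T@(m-o["position"]))
a,b=ray(w,(231,157),.125),ray(w,(335,157),.125);print("bottom w",np.linalg.norm(a-b),M.T@((a+b)/2-o["position"]))
# refined nest from this view (fence inner top edge/ end stop visible)
print("stop inner", ray(w,(272,122),.022), "knob dot",ray(w,(517,241),.102))
E
```

```text
width 0.038280842953505693 edge in tool [ 0.05055108  0.00023549 -0.00784442]
bottom w 0.047389927574118605 [0.04974703 0.00206722 0.03515592]
stop inner [0.50984138 0.19695166 0.022     ] knob dot [0.58809622 0.32598448 0.102     ]
```

```bash
python3 - <<'E'
from h import *
bot.servo_line([.5675,.1943,.075],velocity=.1); bot.servo_line([.5675,.1943,.050],velocity=.05)
o=get_obs();print(o["wrist_force"],o["position"])
hand.move_gripper(.055); bot.servo_line([.5675,.1943,.16],velocity=.15)
bot.reach([.587,.3275,.17],down(np.radians(139)));bot.dwell(.2)
d=shot("wrist","w4");t=shot("top","t4");print(get_obs()["time_s"])
im=np.zeros((420,800,3),np.uint8);im[:,:560]=d["frame"];x=cv2.resize(t["frame"][160:250,110:235],None,fx=1.9,fy=1.9);im[:x.shape[0],562:562+x.shape[1]]=x
cv2.imwrite("pics/m4.png",im[...,::-1])
E
```

```text
[-0.38838293  0.36689058 -1.33346176] [0.56745143 0.19429078 0.04978662]
13.6667
```

View pics/m4.png

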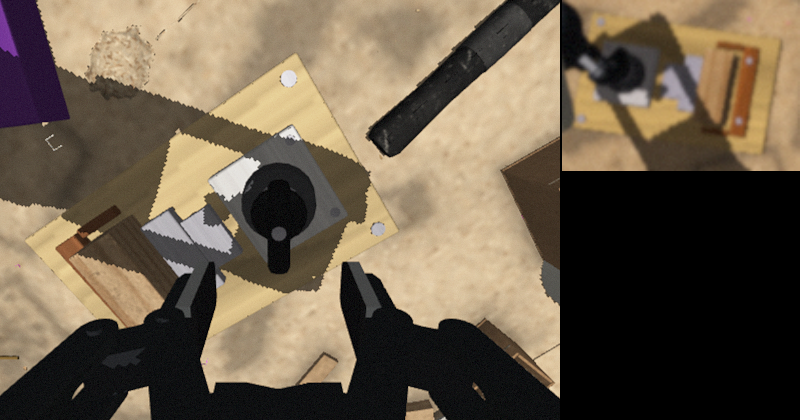

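The block sits in the nest beside the fence. The knob bar (col 279, rows 180–273) is centred and aligned between the fingers. Next: grip, turn back 0.92 rad and release.

```bash
cat >> h.py <<'E'
def turn(p,a0,a1,dz=0,n=None):
    n=n or int(np.ceil(abs(a1-a0)/30))
    for k in range(1,n+1):
        bot.reach([p[0],p[1],p[2]+dz*k/n],down(np.radians(a0+(a1-a0)*k/n)))
        f=np.array(get_obs()["wrist_force"]); print(k,f.round(1),np.round(get_obs()["ft_torque"],2))
        assert np.linalg.norm(f)<50
E
python3 - <<'E'
from h import *
P=[.587,.3275,.094]
hand.move_gripper(.045,25); bot.servo_line(P,velocity=.1); hand.move_gripper(.005,25)
o=get_obs();print(o["gripper_width"],o["wrist_force"]); assert .011<o["gripper_width"]<.018
turn(P,139,192)
hand.move_gripper(.045); bot.dwell(.4)
bot.servo_line([.587,.3275,.17],velocity=.15);bot.dwell(.1)
d=shot("wrist","w5")
print(get_obs()["time_s"])
E
```

```text
0.015032680649790787 [-2.34491021 -3.440856    5.94807185]
1 [-4.8 -4.4  7.2] [-0.81  0.77 -0.05]
2 [ 0.1 -5.6 -6.3] [-0.9  -0.    0.05]
17.8583
```

View pics/w5.png

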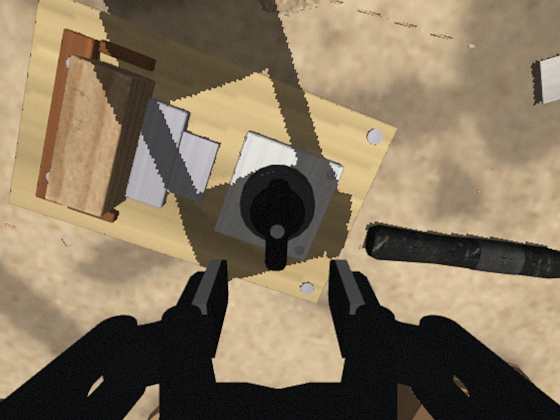

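The bar is still aligned (screw at about (277,232)) and the block is still in place. Next I check the drop from the screw's image row in w4 and w5.

```bash
python3 - <<'E'
from h import *
for f,yaw in(("w4",139),("w5",192)):
    d=np.load(f+".npz");g=cv2.cvtColor(d["frame"],7)[218:246,262:294].astype(float)
    m=(g>60).astype(np.uint8);n,l,s,c=cv2.connectedComponentsWithStats(m)
    print(f,[(s[i,4],(c[i]+[262,218]).round(1)) for i in range(1,n) if s[i,4]>20])
    for z in(.103,.095):print(z,proj(d,[.587,.3275,z]).round(1))
E
```

```text
w4 [(np.int32(147), array([278.4, 233.4])), (np.int32(41), array([263.9, 241.4])), (np.int32(29), array([291.7, 241.7]))]
0.103 [278.4 232.2]
0.095 [278.4 227.4]
w5 [(np.int32(133), array([276.9, 231.3])), (np.int32(39), array([290.7, 242.2]))]
0.103 [278.9 235.5]
0.095 [278.8 230.6]
```

The screw's row shift and smaller area both show a drop of about 8 mm. Next: regrip lower and turn clockwise 180°, following it down.

```bash
python3 - <<'E'
from h import *
P=[.587,.3275,.0865]
bot.servo_line(P,velocity=.1); hand.move_gripper(.005,25)
o=get_obs();print(o["gripper_width"],o["wrist_force"]); assert .011<o["gripper_width"]<.018
turn(P,192,12,dz=-.0037)
print(get_obs()["gripper_width"])
hand.move_gripper(.045); bot.dwell(.2)
bot.servo_line([.587,.3275,.17],velocity=.15);bot.dwell(.1)
shot("wrist","w6")
bot.reach([.40,.40,.30],down(np.radians(90)));bot.dwell(.2)
t=shot("top","t6");d=np.load("w6.npz")
im=np.zeros((600,800,3),np.uint8);im[:420,:560]=d["frame"]
x=cv2.resize(t["frame"][160:250,110:235],None,fx=1.9,fy=1.9);im[:x.shape[0],562:562+x.shape[1]]=x
x=cv2.resize(t["frame"][120:300,230:390],None,fx=1.48,fy=1.48);im[200:200+x.shape[0],562:562+x.shape[1]]=x[:,:238]
cv2.imwrite("pics/m6.png",im[...,::-1]);print(get_obs()["time_s"])
E
```

```text
0.015127630331708145 [ 1.20783265 -3.67552537  4.44112027]
1 [ 2.4 -6.1  2.9] [-1.11 -0.42  0.01]
2 [ 2.1 -7.7  4.9] [-1.38 -0.35 -0.  ]
3 [ 1.4 -7.3  3.2] [-1.12 -0.22 -0.06]
4 [-0.1 -6.2  4.8] [-1.13  0.02 -0.1 ]
5 [ 0.7 -6.8  5.9] [-1.07 -0.03  0.05]
6 [-1.3 -6.9  5.3] [-0.98  0.16  0.01]
0.01476017774338805
25.3667
```

View pics/m6.png

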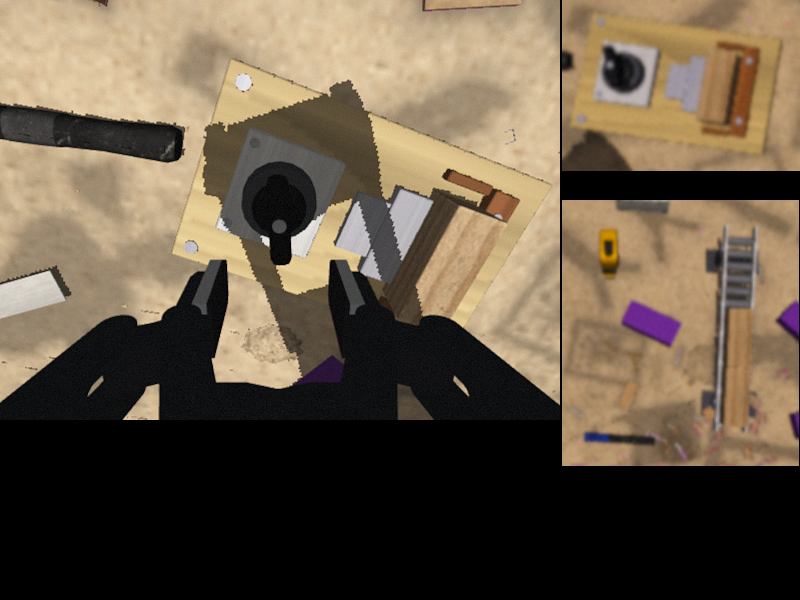

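The knob bar is aligned after the half turn and has sunk further (screw row about 226). The block is in the nest, blocks 2 and 3 are at the lane's front, and the tape measure and marker haven't moved. Handing in.

```bash
python3 -c "
from workcell import hand_in
print(hand_in())"
```

```text
the job is handed in; nothing more can be done
None
```

The job is handed in after about 25 s of the 70 s. The front block is in the nest, blocks 2 and 3 rolled to the lane's front, the knob dropped at its click and was then turned half a turn clockwise, and the tape measure and marker are where they were. `hand_in()` gave no verdict, so this rests on the camera and force readings.

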